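# Pack the travelling bench kit into its foam tray

### The job

Pack the travelling kit: put the brass dapping cube, the charcoal block, the eye loupe and the round burr stand each into the foam cutout in the wooden tray that is shaped for it, upright and sitting fully down on the cutout's floor. The black film canister and the flat blue-rimmed tin do not belong to the kit: leave them standing where they are.

Things in the scene. Friction and masses are not known exactly. Their poses are not given: they have to be found in the camera images.
- dapping_cube: Brass dapping block, a 40 mm cube with round hollows in its faces, about 0.6 kg. Origin: centre of the underside; sides along x and y, z up. Belongs in the square cutout.
- charcoal_block: Black charcoal soldering block, a plain brick 36 mm (x) x 60 mm (y) x 24 mm high. Origin: centre of the underside, z up. Belongs in the oblong cutout.
- loupe: Eye loupe: a squat black hollow cone standing on its wide end, 34 mm across at the foot, 28 mm high, open at the top; it grips like a 34 mm cylinder. Origin: centre of the underside, z up. Belongs in the small round cutout.
- burr_stand: Turned wooden burr stand: a round base 56 mm across and 26 mm high, to grip by, with thin steel burrs standing in its top up to 52 mm above the underside. Origin: centre of the underside, z up. Belongs in the large round cutout.
- film_can: Looks like the loupe but stays where it is: black straight-sided film canister with a closed lid, 34 mm across, 48 mm high. Origin: centre of the underside.
- blue_tin: Does not belong to the kit, stays where it is: flat round tin with a blue rim, 61 mm across, 17 mm high. Origin: centre of the underside. (Mind, when travelling: the desk lamp's hood hangs over the back of the bench, beyond about x = 0.72, from y = 0.1 to the right, at wrist height.)
- insert_cube: Fixed grey foam insert, 92 x 92 x 28 mm, one of four that fill a wooden tray (196 mm square, 26 mm high) two by two in changing order. Origin: centre of its underside, 5 mm above the bench; z up; sides along x, y. Cutout in the middle of its top: 12 mm deep, floor 16 mm above the origin, mouth chamfered 4 mm. Square cutout, 48 x 48 mm, sides along the block's sides.
- insert_charcoal: Fixed grey foam insert, 92 x 92 x 28 mm, one of four that fill a wooden tray (196 mm square, 26 mm high) two by two in changing order. Origin: centre of its underside, 5 mm above the bench; z up; sides along x, y. Cutout in the middle of its top: 12 mm deep, floor 16 mm above the origin, mouth chamfered 4 mm. Oblong cutout, 44 mm along x by 68 mm along y.
- insert_loupe: Fixed grey foam insert, 92 x 92 x 28 mm, one of four that fill a wooden tray (196 mm square, 26 mm high) two by two in changing order. Origin: centre of its underside, 5 mm above the bench; z up; sides along x, y. Cutout in the middle of its top: 12 mm deep, floor 16 mm above the origin, mouth chamfered 4 mm. Small round cutout, 42 mm across.
- insert_stand: Fixed grey foam insert, 92 x 92 x 28 mm, one of four that fill a wooden tray (196 mm square, 26 mm high) two by two in changing order. Origin: centre of its underside, 5 mm above the bench; z up; sides along x, y. Cutout in the middle of its top: 12 mm deep, floor 16 mm above the origin, mouth chamfered 4 mm. Large round cutout, 64 mm across.
Mind the look-alikes: they are no part of the job. Of the things that look like the burr_stand, take the one that is nearest to the robot's base at the start.

How it is judged:
By the outcome, as a careful person would: the job done as asked, in the order asked, and still so for the second after the job is handed in, with the robot touching nothing.
It also fails if it takes over 104 s, if anything falls off the work surface, if the arm or the gripper's body presses on something with over 40 N, if the wrist force passes 120 N, or if a joint passes its speed limit or range.

### The arm

A 6-joint arm with a two-finger parallel gripper is mounted at the origin on a cart in front of the work surface, level with it; the furniture and walls round the work are solid. World frame = base frame: x ahead of the robot, y to its left, z up, the work surface at z = 0. Lengths are in m, angles in rad, forces in N, time in s.
With the tool pointing down it reaches from about 0.3 to 0.875 m from the base axis. Payload 4.2 kg.
Tool frame: the origin (TCP) lies on the centre line of the jaws, within the pads' length; the fingertips stand 25 mm ahead of it and the grasp point (between the pads) lies 6 mm ahead of it; z points along the fingers, y is the line along which they close (so a half turn about z gives the same grasp; the last joint's range is limited). The gripper opens to 85 mm and grips with 20 to 120 N. Pads are 22 mm wide; open, the fingers measure 114 mm over their backs; the gripper's body (76 mm by 85 mm) begins 54 mm behind the grasp point. The pads swing forward as they close: fully open they stand 13 mm farther back than shut.
Start: joints at [-1.138, 0.32, 1.565, -0, 1.257, -0.02], TCP at [0.252, -0.517, 0.225] pointing down, gripper open.
Joint ranges: [-3.11, 3.11], [-0.84, 2.01], [0.21, 2.61], [-1.34, 4.49], [0.05, 2.63], [-2.56, 2.56]. Speed limits (rad/s): [2.57, 2.57, 3.14, 3.14, 3.14, 3.14].

### API

Orientations are given as a unit quaternion [w, x, y, z].
In Python, from station import monitor, grab_frame, hand_in, look_for gives the robot as it stands.
- The arm moves only by the tool arm_command, never from a script. Its argument "commands" is a list of rows, each a list of 4 numbers: the shift along the tool's x, y, z as a fraction of full scale, then the turn about the tool's z as a fraction of full scale. A call has 1 to 5 rows; each row is the pose to reach, as a shift and turn from the pose commanded when the call began, along the tool's axes at that moment, turning the shorter way round; what a row does not reach only later rows make up. Full scale, the value 1, is 0.15 m for a shift and 180 degrees for a turn. A row lasts 1/12 s, in which the tool goes at most 41.7 mm and 7.16 degrees, less where a joint would pass 70% of its speed; a pose out of reach is approached as far as the arm can. A call with a number of a shift or a turn outside -1 to 1 is refused whole. A call with a gripper value outside its range is refused whole. "grip" is the opening, from -1 (shut) to 1 (fully open), set as the call begins (left out, the last holds). The fingers move at their own pace and stop on an object; "grip_force" is the grip in N (left out, the last holds). Time passes only in rows, so rows that repeat a pose let the fingers close. It gives the time, the measured TCP pose, the force, the opening and the grip force at its end, in the units of the state.
- monitor.observe(): the state, without advancing time (a new reading comes with each control period).
- grab_frame(name): name is "side" or "top"; returns a dict with "image" (420x560x3 uint8, red, green, blue), "K" (3x3 intrinsics, pixels), "T" (4x4, takes a point from camera to world coordinates). Camera axes: x right, y down, z forward; pixel columns grow to the right and rows downward; lengths in m; the calibration is good to about 2 mm. A picture is of the moment at which its call begins. There is no depth.
- hand_in(): hands the job in; it is judged then, once.
Trained networks look in the newest picture that a camera, given by its name, has taken for a name from the list of things; names that differ only in an ending like _2 or _b are one class to them, and where a whole thing is asked for, a point or a joint stands for the part that bears it (a point fixed in the world has none). Each returns a list of dicts, best first, with "score" (0 to 1); they miss things now and then, are a little off and sometimes report something else, mostly with a low value. They report only what shows in the picture. A call takes as long as a camera call. They do not tell look-alikes from the thing itself.
- look_for(camera, query): "position" ([x, y, z] in m, in world coordinates, good to about 4 mm: the middle of the surface that is visible of it).
The state is a dict: "time_s": time; "joint_pos": joint angles; "joint_vel": joint speeds; "joint_torque": joint torques, N m; "position": TCP position; "ee_rot": TCP orientation; "wrist_force": force on the tool from outside, world axes, zero at the start; "torque": the same for the moment, N m; "opening": finger opening in m; "grasp_force": force on a finger pad.
Only numpy, scipy, OpenCV 4.12 (cv2) and the standard library are available. Lean on these libraries where they do the work, as an engineer would, in place of code of your own. Each camera call takes 0.05 s, during which the arm holds its last target. There are 200 camera calls.

## Working session

There is one attempt and no reset: what is moved stays moved. The work goes in short steps, Python scripts to look and compute and a tool call to move; the robot and the scene stay as the last step left them, time stands still between calls to the robot, and variables do not carry over. Pictures are saved under pics/ and viewed, at most 16 in all, crops included, and the job is handed in when it is done.

Besides the shell and the picture viewer there is one more tool, called after ">>>" as a command line: name --pt "numbers of a row" for each row, then --argument value for the rest. arm_command: Moves the arm, as the interface text tells. Its arguments: {"type":"object","properties":{"commands":{"type":"array","items":{"type":"array","items":{"type":"number","minimum":-1,"maximum":1}}},"grip":{"type":"number"},"grip_force":{"type":"number"}},"required":["commands"]}

```bash
mkdir -p pics
cat > h.py <<'E'
import numpy as np, cv2
from station import monitor, grab_frame, hand_in, look_for
def px(f,p):
    c=np.linalg.inv(f["T"])@np.append(p,1); q=f["K"]@c[:3]; return q[:2]/q[2]
def atz(f,u,v,z):
    d=f["T"][:3,:3]@np.linalg.inv(f["K"])@np.array([u,v,1.]); o=f["T"][:3,3]
    return o+d*(z-o[2])/d[2]
def save(f,n): cv2.imwrite("pics/"+n+".png",cv2.cvtColor(f["image"],cv2.COLOR_RGB2BGR))
E
python3 - <<'E'
from h import *
s=monitor.observe(); print(s["time_s"],s["position"],s["ee_rot"],s["opening"])
for c in("top","side"):
    f=grab_frame(c); save(f,c+"0"); print(c,f["T"][:3,3].round(3),f["T"][:3,2].round(2))
    for n in "dapping_cube charcoal_block loupe burr_stand film_can blue_tin insert_cube insert_charcoal insert_loupe insert_stand".split():
        for r in look_for(c,n)[:3]: print(n,np.round(r["position"],3),round(r["score"],2),px(f,r["position"]).round())
print(monitor.observe()["time_s"])
E
```

```text
0.0 [ 0.25134353 -0.51661435  0.22387447] [-8.80587960e-04  9.74481700e-01  2.24465171e-01 -1.69986061e-04] 0.08547069592847621
top [0.415 0.057 0.974] [ 0.15 -0.02 -0.99]
dapping_cube [0.534 0.054 0.04 ] 0.86 [269. 219.]
dapping_cube [0.584 0.347 0.024] 0.34 [132. 194.]
charcoal_block [0.568 0.254 0.024] 0.91 [176. 202.]
loupe [0.586 0.348 0.022] 0.58 [132. 193.]
burr_stand [0.5   0.139 0.023] 0.97 [229. 235.]
burr_stand [0.62  0.066 0.026] 0.96 [265. 181.]
burr_stand [0.682 0.252 0.024] 0.69 [179. 151.]
film_can [0.605 0.147 0.045] 0.79 [226. 184.]
blue_tin [0.429 0.065 0.019] 0.81 [263. 270.]
blue_tin [0.587 0.348 0.021] 0.24 [132. 193.]
insert_cube [ 0.541 -0.192  0.032] 0.67 [385. 220.]
insert_cube [0.431 0.066 0.015] 0.44 [263. 269.]
insert_charcoal [ 0.529 -0.101  0.032] 0.68 [342. 224.]
insert_charcoal [0.584 0.347 0.022] 0.41 [133. 194.]
insert_loupe [ 0.446 -0.197  0.033] 0.85 [388. 265.]
insert_stand [ 0.436 -0.112  0.037] 0.78 [348. 269.]
side [0.545 1.006 0.561] [ 0.   -0.89 -0.47]
dapping_cube [0.539 0.063 0.028] 0.8 [277. 233.]
charcoal_block [0.573 0.276 0.023] 0.77 [258. 297.]
loupe [0.582 0.356 0.028] 0.52 [252. 324.]
burr_stand [0.622 0.082 0.022] 0.89 [237. 241.]
burr_stand [0.689 0.265 0.024] 0.78 [192. 293.]
burr_stand [0.496 0.159 0.022] 0.66 [299. 261.]
film_can [0.605 0.16  0.035] 0.89 [243. 255.]
blue_tin [0.434 0.078 0.016] 0.72 [328. 242.]
blue_tin [0.498 0.161 0.022] 0.29 [298. 261.]
insert_cube [ 0.544 -0.2    0.03 ] 0.92 [274. 182.]
insert_charcoal [ 0.531 -0.097  0.028] 0.98 [280. 200.]
insert_charcoal [0.586 0.354 0.032] 0.63 [249. 322.]
insert_loupe [ 0.444 -0.206  0.034] 0.96 [314. 180.]
insert_stand [ 0.437 -0.109  0.03 ] 0.71 [319. 197.]
1.1
```

```bash
ls pics
```

```text
side0.png
top0.png
```

View pics/top0.png

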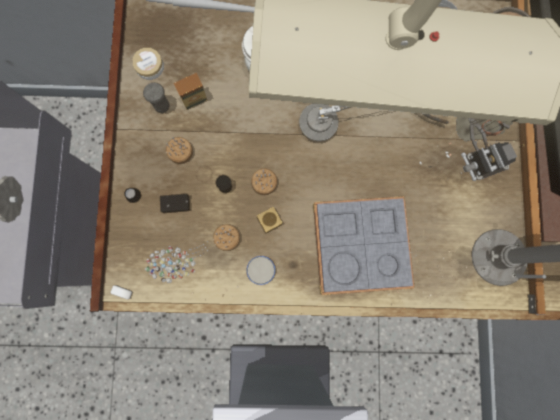

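View pics/side0.png

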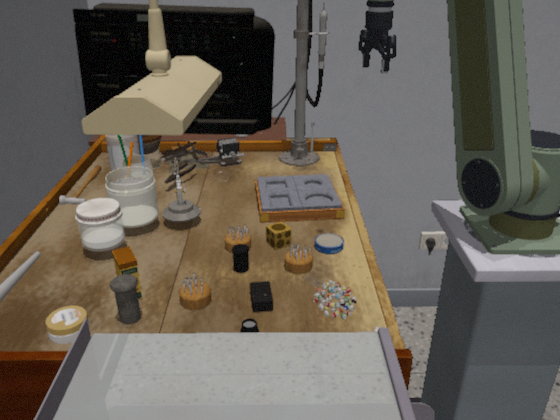

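The top view shows these candidates:
- **Burr stands:** (229,235), (265,181) and (179,151). The one nearest the base is (229,235), about 0.52 m away.
- **Loupe or film canister:** (132,193) is an open cone at the left. (226,184) is the tall canister, so the loupe is the former.
- **Cube:** (269,219).
- **Charcoal:** (175,203).
- **Tin:** (261,270).
- **Tray cutouts:** oblong (340,225), square (384,222), large round (344,267), small round (388,265).

There is a tall drill pole with its foot at about (500,255) in the top view, which is a hazard for the arm. I'll check this in a close crop.

Run:
```python
import cv2,numpy as np
t=cv2.imread("pics/top0.png")
a=cv2.resize(t[165:290,115:290],None,fx=4.5,fy=4.5,interpolation=cv2.INTER_CUBIC); cv2.imwrite("pics/c1.png",a)
b=cv2.resize(t[190:300,305:420],None,fx=5,fy=5,interpolation=cv2.INTER_CUBIC); cv2.imwrite("pics/c2.png",b)
s=cv2.imread("pics/side0.png")
c=cv2.resize(s[165:345,215:350],None,fx=3.3,fy=3.3,interpolation=cv2.INTER_CUBIC); cv2.imwrite("pics/c3.png",c);
```

```text
(no output)
```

View pics/c1.png

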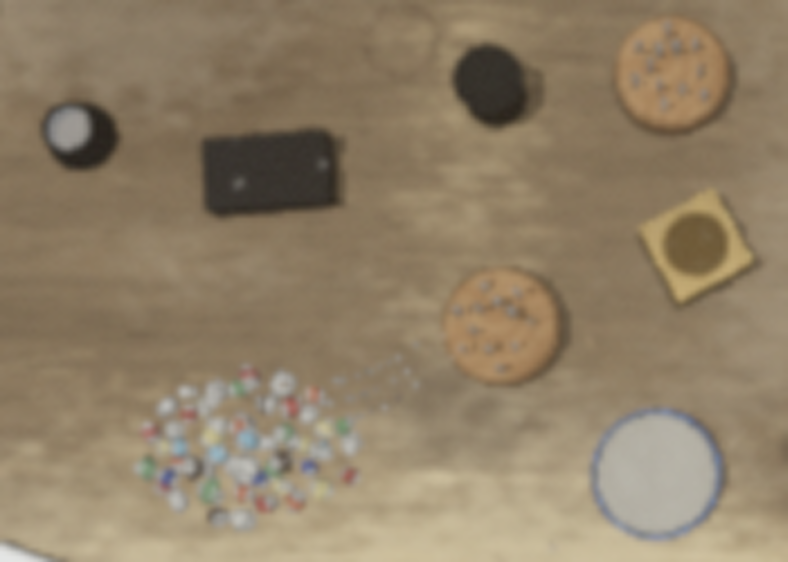

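View pics/c2.png

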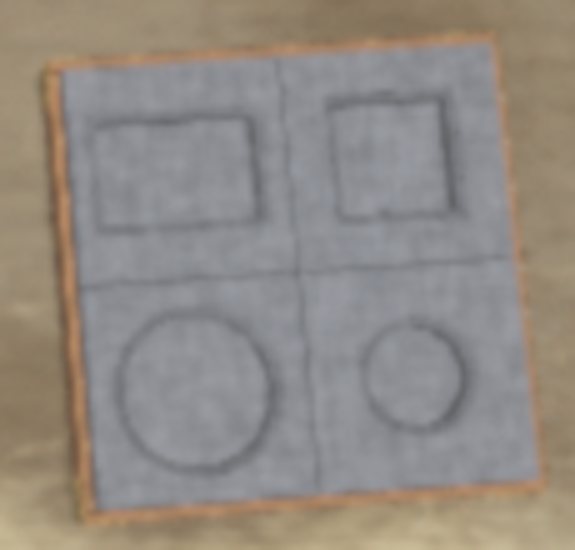

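View pics/c3.png

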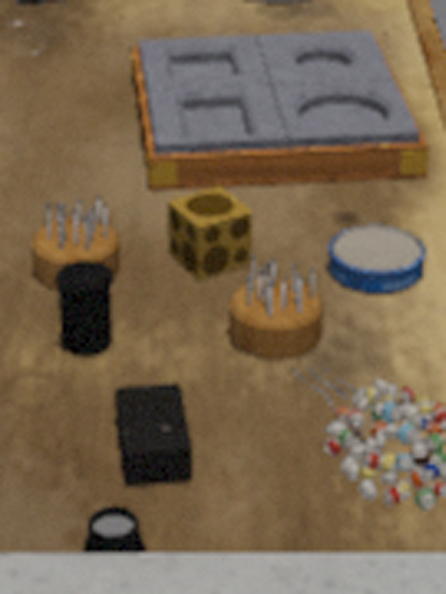

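The crops confirm the choice: the burr stand nearest the base is at c1 (502,325), the loupe's open cone with its grey opening is at (75,133), and the black can at (490,85) is taller and has a closed lid. The tray's outlines are clear. Next I'll triangulate.

```bash
cat >> h.py <<'E'
def tri(f,p,g,q):
    P=[x["K"]@np.linalg.inv(x["T"])[:3] for x in(f,g)]
    X=cv2.triangulatePoints(P[0],P[1],np.float64(p),np.float64(q)); return (X[:3]/X[3]).ravel()
E
python3 - <<'E'
from h import *
f=grab_frame("top"); g=grab_frame("side")
m=lambda o,s:(lambda p:(np.array(p)+.5)/s-.5+np.array(o))
c1=m((115,165),4.5);c2=m((305,190),5);c3=m((215,165),3.3)
for n,p,q in [("cube",(698,248),(210,207)),("char",(268,173),(153,415)),("stand",(502,325),(275,303)),("loupe top",(70,129),(114,525)),("insert cross",(298,270),(272,92)),("insert frontleft",(62,72),(158,148)),("can",(485,76),(84,282))]:
    print(n,tri(f,c1(p) if "insert" not in n else c2(p),g,c3(q)).round(4))
def quad(n,c,pts,z):
    P=np.array([atz(f,*c(p),z)[:2] for p in pts]); a=[]
    for i in range(4):
        d=P[(i+1)%4]-P[i]; a.append(np.degrees(np.arctan2(d[1],d[0]))%90)
    print(n,P.mean(0).round(4),"edges",np.linalg.norm(np.roll(P,-1,0)-P,axis=1).round(4),np.round(a,1))
quad("cube",c1,[(638,233),(715,192),(758,262),(682,303)],.04)
quad("char",c1,[(205,142),(328,132),(335,205),(207,213)],.024)
quad("tray",c2,[(62,68),(495,38),(545,487),(95,513)],.033)
quad("ob",c2,[(95,127),(250,117),(262,218),(103,232)],.033)
quad("sq",c2,[(328,102),(442,97),(458,212),(338,218)],.033)
for n,c,p,z in[("stand",c1,(502,325),.026),("loupetop",c1,(70,129),.028),("loupefoot",c1,(83,136),.0),("cross",c2,(298,270),.033),("big",c2,(197,391),.033),("small",c2,(415,377),.033),("tin",c1,(657,473),.017)]: print(n,atz(f,*c(p),z)[:2].round(4))
for c in("top","side"):
  for n in "dapping_cube charcoal_block loupe burr_stand".split():
    print(c,n,*[(np.round(r["position"],3)) for r in look_for(c,n)[:1]])
E
```

```text
cube [0.5353 0.0531 0.0369]
char [0.5679 0.2576 0.0222]
stand [0.4979 0.1443 0.0216]
loupe top [0.5855 0.3515 0.0245]
insert cross [ 0.4886 -0.1485  0.0241]
insert frontleft [ 0.5713 -0.0469  0.0289]
can [0.6112 0.1548 0.0435]
cube [0.5338 0.0531] edges [0.0407 0.0385 0.0401 0.0386] [29.7 32.6 29.8 33.5]
char [0.5664 0.2569] edges [0.0581 0.0353 0.06   0.034 ] [6.2 8.3 5.1 5. ]
tray [ 0.4873 -0.1474] edges [0.1866 0.1899 0.1881 0.1865] [5.4 5.1 4.4 4.7]
ob [ 0.5283 -0.0958] edges [0.0663 0.0432 0.0677 0.0447] [5.1 6.5 6.4 4.7]
sq [ 0.5375 -0.1869] edges [0.049  0.0494 0.0512 0.0496] [3.9 6.9 4.2 4.4]
stand [0.4967 0.144 ]
loupetop [0.5843 0.3504]
loupefoot [0.5861 0.3526]
cross [ 0.4886 -0.1467]
big [ 0.4372 -0.104 ]
small [ 0.445  -0.1955]
tin [0.4298 0.0698]
top dapping_cube [0.534 0.056 0.042]
top charcoal_block [0.565 0.256 0.023]
top loupe [0.57  0.256 0.023]
top burr_stand [0.68  0.254 0.027]
side dapping_cube [0.537 0.065 0.031]
side charcoal_block [0.572 0.277 0.022]
side loupe [0.584 0.353 0.03 ]
side burr_stand [0.625 0.082 0.027]
```

>>> arm_command --pt "0.85 -0.98 0 -0.19" --pt "0.85 -0.98 0 -0.19" --pt "0.85 -0.98 0 -0.19" --pt "0.85 -0.98 0 -0.19" --pt "0.85 -0.98 0 -0.19"

```text
time_s: 2.02
position: [0.3018, -0.3259, 0.2247]
ee_rot: [-0.001, 0.864, 0.504, 0.0]
wrist_force: [1.3, 0.2, 0.5]
opening: 0.0854
grasp_force: 0.0
```

Run:
```python
from h import *
cat='''
def goto(x,y,z,phi):
    s=monitor.observe(); p=np.array(s["position"]); w,a,b,c=s["ee_rot"]
    ph=np.degrees(2*np.arctan2(b,a)); d=np.array([x,y,z])-p; r=np.radians(ph)
    tx=d@[np.cos(r),np.sin(r),0]; ty=d@[np.sin(r),-np.cos(r),0]; t=(ph-phi+180)%360-180
    print("t",round(s["time_s"],2),"pos",p.round(4),"phi",round(ph,2),"cmd",np.round([tx/.15,ty/.15,-d[2]/.15,t/180],3),"open",round(s["opening"],4),"F",np.round(s["wrist_force"],1),round(s["grasp_force"],1))
'''
open("h.py","a").write(cat)
exec(cat)
goto(.534,.053,.224,121)
f=grab_frame("side"); save(f,"s1"); g=grab_frame("top")
p=np.array(monitor.observe()["position"])
for d in(0,.012,.025): print(px(f,p-[0,0,d]).round(1),px(g,p-[0,0,d]).round(1))
cv2.imwrite("pics/s1c.png",cv2.resize(cv2.imread("pics/s1.png")[0:150,260:480],None,fx=3,fy=3))
```

```text
t 2.02 pos [ 0.3018 -0.3259  0.2247] phi 60.5 cmd [ 2.961  0.103  0.005 -0.336] open 0.0854 F [1.3 0.2 0.5] 0.0
[367.3  92.7] [499.7 352.1]
[367.   97.3] [496.  350.9]
[366.6 102.3] [492.1 349.7]
```

View pics/s1c.png

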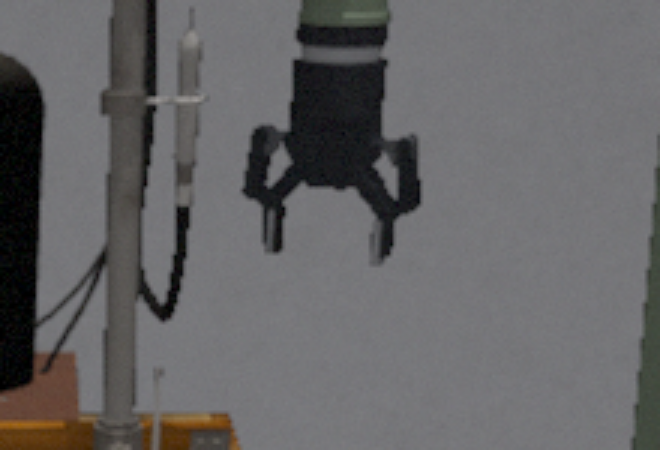

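>>> arm_command --pt "1 0 0 -0.19" --pt "1 0 0 -0.19" --pt "1 0 0 -0.19" --pt "1 0 0 -0.19" --pt "1 0 0 -0.19" --grip 0.4

```text
time_s: 2.53
position: [0.3786, -0.1966, 0.2249]
ee_rot: [0.0, 0.677, 0.736, 0.001]
wrist_force: [-0.2, 0.5, -0.1]
opening: 0.0599
grasp_force: 0.0
```

>>> arm_command --pt "1 0.5 0 -0.145" --pt "1 0.5 0 -0.145" --pt "1 0.5 0 -0.145" --pt "1 0.5 0 -0.145" --pt "1 0.5 0 -0.145"

```text
time_s: 2.95
position: [0.4429, -0.039, 0.2249]
ee_rot: [0.001, 0.493, 0.87, 0.002]
wrist_force: [0.7, -0.2, 0.5]
opening: 0.0595
grasp_force: 0.0
```

Run:
```python
from h import *
goto(.534,.053,.12,121)
```

```text
t 2.95 pos [ 0.4429 -0.039   0.2249] phi 120.86 cmd [ 0.215  0.836  0.699 -0.001] open 0.0595 F [ 0.7 -0.2  0.5] 0.0
```

>>> arm_command --pt "0.215 0.835 0.7 0" --pt "0.215 0.835 0.7 0" --pt "0.215 0.835 0.7 0" --pt "0.215 0.835 0.7 0" --pt "0.215 0.835 0.7 0"

```text
time_s: 3.37
position: [0.5334, 0.0495, 0.1143]
ee_rot: [-0.003, 0.496, 0.868, -0.001]
wrist_force: [-0.5, -1.1, 0.4]
opening: 0.0597
grasp_force: 0.0
```

Run:
```python
from h import *
goto(.534,.053,.06,121)
f=grab_frame("side"); g=grab_frame("top"); p=np.array(monitor.observe()["position"])
for d in(-.025,0,.012,.025): print((px(f,p-[0,0,d])-[200,130])*3)
a=cv2.resize(f["image"][130:280,200:360],None,fx=3,fy=3); b=cv2.resize(g["image"][170:270,220:320],None,fx=3,fy=3)
o=np.zeros((450,800,3),np.uint8); o[:450,:480]=a; o[:300,485:785]=b
cv2.imwrite("pics/m2.png",o[:,:,::-1])
```

```text
t 3.37 pos [0.5334 0.0495 0.1143] phi 120.48 cmd [ 0.018  0.015  0.362 -0.003] open 0.0597 F [-0.5 -1.1  0.4] 0.0
[241.2253402  149.82394197]
[241.20611958 183.55182844]
[241.19704352 199.47829164]
[241.1873184  216.54370547]
```

View pics/m2.png

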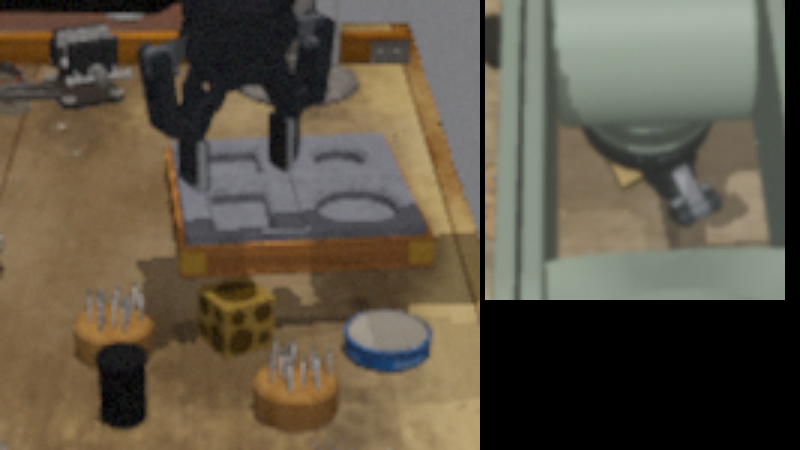

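The side view (left half) shows the gripper over the cube, which is at about (237,318). The fingertips are at about (192,190) and (285,168), so they sit near TCP height rather than well ahead of it. I'll descend to a safe height and compare them against the cube directly.

>>> arm_command --pt "0.02 0.015 0.2 0" --pt "0.02 0.015 0.36 0" --pt "0.02 0.015 0.36 0" --pt "0.02 0.015 0.36 0"

```text
time_s: 3.8
position: [0.5316, 0.0499, 0.0663]
ee_rot: [-0.0, 0.497, 0.868, -0.0]
wrist_force: [0.1, 0.3, 0.6]
opening: 0.0595
grasp_force: 0.0
```

Run:
```python
from h import *
goto(.534,.053,.035,121)
f=grab_frame("side"); g=grab_frame("top"); p=np.array(monitor.observe()["position"]); print(p)
for d in(-.025,0,.012,.025): print((px(f,p-[0,0,d])-[220,180])*5)
a=cv2.resize(f["image"][180:270,220:340],None,fx=5,fy=5)
cv2.imwrite("pics/m3.png",a[:,:,::-1])
```

```text
t 3.8 pos [0.5316 0.0499 0.0663] phi 120.34 cmd [ 0.01   0.024  0.209 -0.004] open 0.0595 F [0.1 0.3 0.6] 0.0
[0.53329827 0.05039428 0.06784043]
[298.46891154 115.06695504]
[298.47615538 168.96307239]
[298.47957703 194.42101285]
[298.48324413 221.70518868]
```

View pics/m3.png

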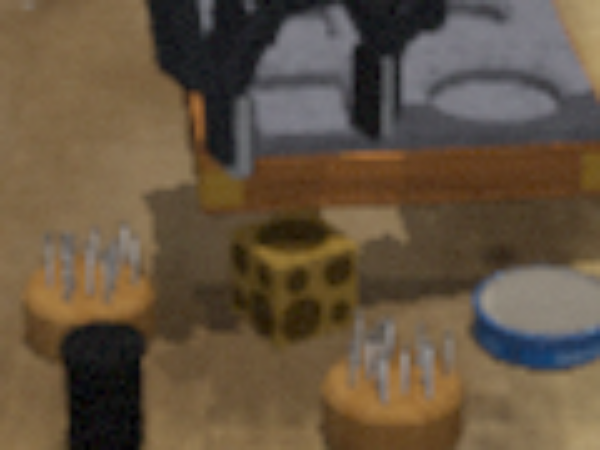

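The fingertips are at about (225,175) and (370,135), and the cube's top is at (297,232). At a TCP height of 0.066 the tips are still well above the cube, so the visible tips are not 25 mm ahead of the TCP at this opening. I'll descend to 0.035, which is safe on either reading, and look again.

>>> arm_command --pt "0.012 0.019 0.1 0" --pt "0.012 0.019 0.205 0" --pt "0.012 0.019 0.205 0" --pt "0.012 0.019 0.205 0" --pt "0.012 0.019 0.205 0"

```text
time_s: 4.32
position: [0.5347, 0.0541, 0.0366]
ee_rot: [0.001, 0.497, 0.868, 0.001]
wrist_force: [0.5, -0.1, 0.5]
opening: 0.0595
grasp_force: 0.0
```

Run:
```python
from h import *
goto(.534,.053,.035,121)
f=grab_frame("side"); s=monitor.observe(); p=np.array(s["position"]); print(p,s["wrist_force"])
for d in(-.025,0,.012,.025): print((px(f,p-[0,0,d])-[220,180])*5)
a=cv2.resize(f["image"][180:270,220:340],None,fx=5,fy=5)
cv2.imwrite("pics/m4.png",a[:,:,::-1])
```

```text
t 4.32 pos [0.5347 0.0541 0.0366] phi 120.42 cmd [-0.004 -0.008  0.011 -0.003] open 0.0595 F [ 0.5 -0.1  0.5] 0.0
[0.5347138  0.05410886 0.03656029] [ 0.07512801 -0.16063705  0.13201089]
[295.18624694 186.46299865]
[295.22857091 239.03534435]
[295.24856606 263.87214868]
[295.26999795 290.49358782]
```

View pics/m4.png

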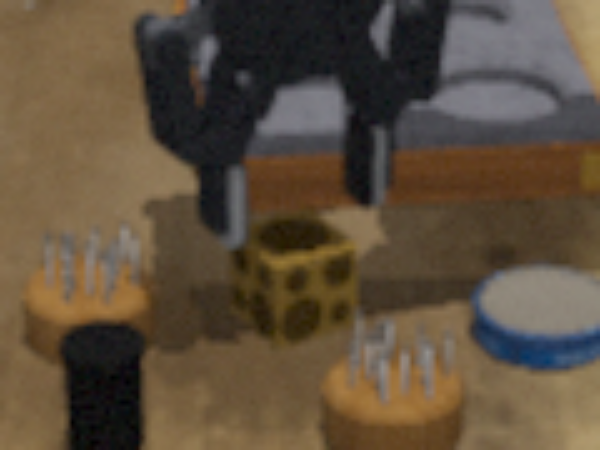

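The tips are at about (225,245) and (365,205) and straddle the cube's top at (297,232), so they are about 7 mm above the TCP at this opening. I'll go down in small steps and watch the force.

>>> arm_command --pt "0 0 0.03 0" --pt "0 0 0.06 0" --pt "0 0 0.06 0"

```text
time_s: 4.62
position: [0.5331, 0.0541, 0.0254]
ee_rot: [-0.0, 0.497, 0.868, -0.0]
wrist_force: [-0.8, 0.6, -0.4]
opening: 0.0597
grasp_force: 0.0
```

>>> arm_command --pt "0 0 0.02 0" --pt "0 0 0.04 0" --pt "0 0 0.04 0"

```text
time_s: 4.87
position: [0.5331, 0.0542, 0.0193]
ee_rot: [-0.001, 0.497, 0.868, -0.0]
wrist_force: [0.4, 0.1, 0.5]
opening: 0.0601
grasp_force: 0.0
```

>>> arm_command --pt "0 0 0.02 0" --pt "0 0 0.03 0" --pt "0 0 0.03 0"

```text
time_s: 5.12
position: [0.5334, 0.0542, 0.015]
ee_rot: [-0.0, 0.497, 0.868, -0.0]
wrist_force: [-0.4, -0.2, 0.0]
opening: 0.0599
grasp_force: 0.0
```

Run:
```python
from h import *
goto(.534,.053,.035,121)
f=grab_frame("side")
a=cv2.resize(f["image"][195:270,240:330],None,fx=6,fy=6)
cv2.imwrite("pics/m5.png",a[:,:,::-1])
```

```text
t 5.12 pos [0.5334 0.0542 0.015 ] phi 120.45 cmd [-0.009 -0.    -0.133 -0.003] open 0.0599 F [-0.4 -0.2  0. ] 0.0
```

View pics/m5.png

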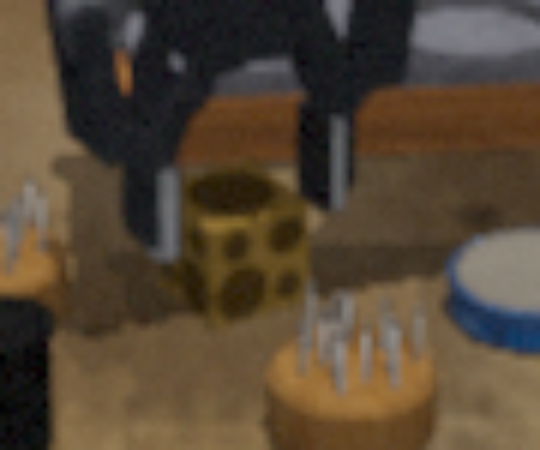

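The tips, at (165,260) and (335,208), are about halfway down the cube at z≈0.022. I'll close and lift.

>>> arm_command --pt "0 0 0 0" --pt "0 0 0 0" --pt "0 0 0 0" --pt "0 0 0 0" --pt "0 0 0 0" --grip -1 --grip_force 60

```text
time_s: 5.58
position: [0.5345, 0.0544, 0.016]
ee_rot: [0.001, 0.497, 0.868, 0.001]
wrist_force: [0.5, 1.6, 2.9]
opening: 0.039
grasp_force: 62.4
```

>>> arm_command --pt "0 0 -0.05 0" --pt "0 0 -0.2 0" --pt "0 0 -0.4 0" --pt "0 0 -0.6 0" --pt "0 0 -0.6 0"

```text
time_s: 6.0
position: [0.5362, 0.0543, 0.11]
ee_rot: [0.004, 0.497, 0.868, 0.002]
wrist_force: [1.9, 0.8, -5.3]
opening: 0.0383
grasp_force: 62.6
```

Run:
```python
from h import *
goto(.5373,-.1888,.105,95)
f=grab_frame("side")
a=cv2.resize(f["image"][140:290,220:420],None,fx=4,fy=4)
cv2.imwrite("pics/m6.png",a[:,:,::-1])
```

```text
t 6.0 pos [0.5362 0.0543 0.11  ] phi 120.45 cmd [-1.401 -0.815  0.033  0.141] open 0.0383 F [ 1.9  0.8 -5.3] 62.6
```

View pics/m6.png

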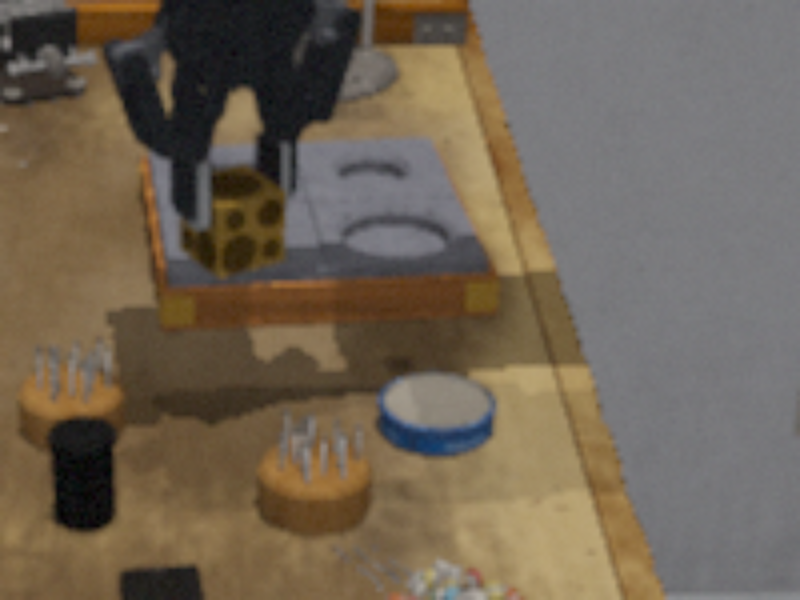

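The cube is held squarely at (235,220), with the tips about 18 mm above its underside. Next I'll carry it to the square cutout.

>>> arm_command --pt "-0.25 -0.15 -0.05 0.03" --pt "-0.5 -0.3 -0.05 0.07" --pt "-0.7 -0.4 -0.05 0.11" --pt "-0.7 -0.4 -0.05 0.14" --pt "-0.7 -0.4 -0.05 0.14"

```text
time_s: 6.47
position: [0.5327, -0.0685, 0.1101]
ee_rot: [-0.003, 0.676, 0.737, -0.002]
wrist_force: [-0.2, 0.3, -6.0]
opening: 0.0384
grasp_force: 62.7
```

Run:
```python
from h import *
goto(.5373,-.1888,.105,95)
```

```text
t 6.47 pos [ 0.5327 -0.0685  0.1101] phi 94.93 cmd [-0.801 -0.039  0.034 -0.   ] open 0.0384 F [-0.2  0.3 -6. ] 62.7
```

>>> arm_command --pt "-0.25 -0.02 0 0" --pt "-0.5 -0.04 0 0" --pt "-0.8 -0.04 0 0" --pt "-0.8 -0.04 0 0" --pt "-0.8 -0.04 0 0"

```text
time_s: 6.88
position: [0.5389, -0.1878, 0.1107]
ee_rot: [-0.002, 0.674, 0.739, -0.001]
wrist_force: [-0.0, 0.3, -5.9]
opening: 0.0387
grasp_force: 62.7
```

>>> arm_command --pt "0 0 0.15 0" --pt "0 0 0.3 0" --pt "0 0 0.3 0" --pt "0 0 0.3 0" --pt "0 0 0.3 0"

```text
time_s: 7.3
position: [0.5403, -0.1857, 0.0682]
ee_rot: [-0.0, 0.673, 0.739, 0.0]
wrist_force: [0.1, -0.1, -4.8]
opening: 0.0385
grasp_force: 62.9
```

Run:
```python
from h import *
goto(.5373,-.1888,.038,95)
f=grab_frame("side");g=grab_frame("top");goto(.5373,-.1888,.038,95)
a=cv2.resize(f["image"][140:215,250:350],None,fx=4,fy=4);b=cv2.resize(g["image"][180:300,310:410],None,fx=4,fy=4)
o=np.zeros((480,800,3),np.uint8);o[:300,:400]=a;o[:,400:]=b
cv2.imwrite("pics/m7.png",o[:,:,::-1])
```

```text
t 7.3 pos [ 0.5403 -0.1857  0.0682] phi 95.36 cmd [-0.019 -0.022  0.201  0.002] open 0.0385 F [ 0.1 -0.1 -4.8] 62.9
t 7.4 pos [ 0.541  -0.1864  0.0692] phi 95.32 cmd [-0.014 -0.026  0.208  0.002] open 0.0384 F [-0.   0.  -5.6] 62.9
```

View pics/m7.png

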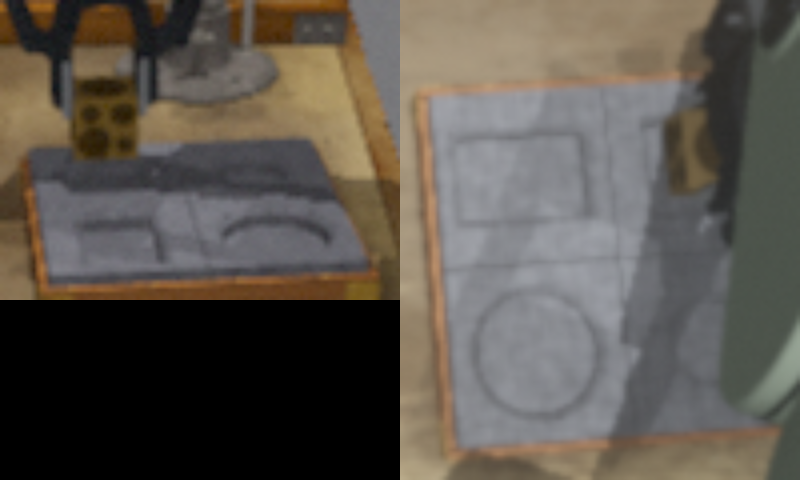

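The cube hangs over the square cutout. After a small correction I'll lower it.

>>> arm_command --pt "-0.017 -0.024 0.0 0" --pt "-0.017 -0.024 0.06 0" --pt "-0.017 -0.024 0.12 0" --pt "-0.017 -0.024 0.16 0" --pt "-0.017 -0.024 0.16 0"

```text
time_s: 7.82
position: [0.5353, -0.1892, 0.0419]
ee_rot: [-0.002, 0.674, 0.739, -0.001]
wrist_force: [-0.1, -0.4, -6.4]
opening: 0.0385
grasp_force: 62.8
```

>>> arm_command --pt "0 0 0.03 0" --pt "0 0 0.045 0" --pt "0 0 0.05 0"

```text
time_s: 8.07
position: [0.5368, -0.1897, 0.037]
ee_rot: [0.0, 0.674, 0.739, -0.0]
wrist_force: [-2.7, 1.4, 3.8]
opening: 0.0387
grasp_force: 64.2
```

>>> arm_command --pt "0 0 0 0" --pt "0 0 0 0" --pt "0 0 0 0" --pt "0 0 0 0" --pt "0 0 0 0" --grip 0.2

```text
time_s: 8.48
position: [0.5371, -0.1898, 0.0368]
ee_rot: [0.001, 0.674, 0.739, 0.0]
wrist_force: [-1.1, -0.0, -0.2]
opening: 0.0512
grasp_force: 0.0
```

>>> arm_command --pt "0 0 -0.1 0" --pt "0 0 -0.3 0" --pt "0 0 -0.6 0" --pt "0 0 -0.9 0" --pt "0 0 -0.9 0"

```text
time_s: 8.9
position: [0.5406, -0.191, 0.1791]
ee_rot: [0.007, 0.674, 0.739, 0.003]
wrist_force: [1.2, -0.5, 0.4]
opening: 0.0511
grasp_force: 0.0
```

>>> arm_command --pt "0.25 0 0 0" --pt "0.5 0 0 0" --pt "1 0 0 0" --pt "1 0 0 0" --pt "1 0 0 0"

```text
time_s: 9.32
position: [0.522, -0.0353, 0.1716]
ee_rot: [-0.001, 0.672, 0.74, 0.001]
wrist_force: [-0.8, 0.1, 0.0]
opening: 0.0516
grasp_force: 0.0
```

>>> arm_command --pt "0.25 0 0 0" --pt "0.5 0 0 0" --pt "1 0.1 0 0" --pt "1 0.1 0 0" --pt "1 0.1 0 0"

```text
time_s: 9.73
position: [0.5252, 0.1154, 0.1716]
ee_rot: [-0.0, 0.672, 0.74, 0.002]
wrist_force: [-0.1, 1.0, 0.8]
opening: 0.051
grasp_force: 0.0
```

Run:
```python
from h import *
goto(.5664,.2569,.12,95.5)
for c in("top","side"):
  f=grab_frame(c); save(f,c+"1")
  for n in("dapping_cube","charcoal_block","loupe"): print(c,n,*[(np.round(r["position"],3),round(r["score"],2)) for r in look_for(c,n)[:2]])
goto(.5664,.2569,.12,95.5)
```

```text
t 9.73 pos [0.5252 0.1154 0.1716] phi 95.52 cmd [0.912 0.364 0.344 0.   ] open 0.051 F [-0.1  1.   0.8] 0.0
top dapping_cube (array([0.586, 0.341, 0.021]), 0.71) (array([ 0.536, -0.185,  0.061]), 0.58)
top charcoal_block (array([ 0.538, -0.185,  0.032]), 0.68)
top loupe (array([0.586, 0.349, 0.025]), 0.45)
side dapping_cube (array([ 0.54 , -0.172,  0.052]), 0.78) (array([0.609, 0.162, 0.036]), 0.33)
side charcoal_block
side loupe (array([0.585, 0.353, 0.026]), 0.68)
t 10.13 pos [0.5243 0.1092 0.1715] phi 95.13 cmd [ 0.956  0.368  0.343 -0.002] open 0.0512 F [-0.3 -0.   0.7] 0.0
```

The cube is seated: the network puts its top at z=0.061. Next is the charcoal.

>>> arm_command --pt "0.25 0.1 0.1 0" --pt "0.5 0.2 0.2 0" --pt "0.96 0.37 0.34 0" --pt "0.96 0.37 0.34 0" --pt "0.96 0.37 0.34 0" --grip 0.35

```text
time_s: 10.55
position: [0.5672, 0.2635, 0.1179]
ee_rot: [-0.001, 0.673, 0.74, 0.0]
wrist_force: [-0.3, -0.6, 0.6]
opening: 0.0576
grasp_force: 0.0
```

>>> arm_command --pt "0 0 0 0" --pt "0 0 0.2 0" --pt "0 0 0.45 0" --pt "0 0 0.45 0" --pt "0 0 0.45 0"

```text
time_s: 10.97
position: [0.5652, 0.2569, 0.0521]
ee_rot: [-0.001, 0.675, 0.738, -0.002]
wrist_force: [0.3, 0.1, 0.8]
opening: 0.0578
grasp_force: 0.0
```

Run:
```python
from h import *
goto(.567,.257,.011,95.5)
g=grab_frame("top");f=grab_frame("side");goto(.567,.257,.011,95.5)
grab_frame("top");goto(.567,.257,.011,95.5)
a=cv2.resize(f["image"][230:320,200:300],None,fx=4,fy=4);b=cv2.resize(g["image"][160:260,130:230],None,fx=4,fy=4)
o=np.zeros((400,800,3),np.uint8);o[:360,:400]=a;o[:,400:]=b
cv2.imwrite("pics/m8.png",o[:,:,::-1])
```

```text
t 10.97 pos [0.5652 0.2569 0.0521] phi 95.15 cmd [-0.     0.012  0.274 -0.002] open 0.0578 F [0.3 0.1 0.8] 0.0
t 11.07 pos [0.5677 0.2584 0.0551] phi 95.17 cmd [-0.009 -0.006  0.294 -0.002] open 0.0577 F [-0.3  0.5 -0. ] 0.0
t 11.12 pos [0.568  0.2588 0.0555] phi 95.19 cmd [-0.012 -0.008  0.297 -0.002] open 0.0576 F [ 0.5  0.4 -0.5] 0.0
```

View pics/m8.png

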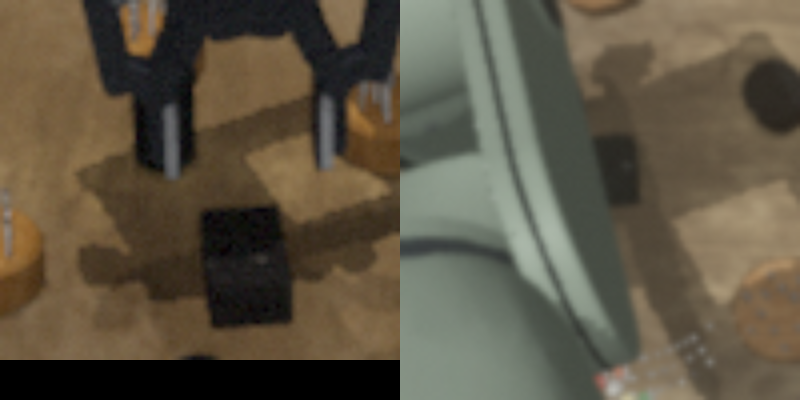

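The fingers, with inner edges at cols 175 and 318, straddle the charcoal (centre col 245, rows 210–320). I'll descend and close.

>>> arm_command --pt "-0.008 -0.006 0.1 0" --pt "-0.008 -0.006 0.2 0" --pt "-0.008 -0.006 0.295 0" --pt "-0.008 -0.006 0.295 0" --pt "-0.008 -0.006 0.295 0"

```text
time_s: 11.53
position: [0.5663, 0.2578, 0.01]
ee_rot: [0.0, 0.674, 0.739, 0.001]
wrist_force: [0.3, -0.4, 0.6]
opening: 0.0575
grasp_force: 0.0
```

>>> arm_command --pt "0 0 0 0" --pt "0 0 0 0" --pt "0 0 0 0" --pt "0 0 0 0" --pt "0 0 0 0" --grip -1 --grip_force 40

```text
time_s: 11.95
position: [0.567, 0.2582, 0.0108]
ee_rot: [0.001, 0.674, 0.739, 0.002]
wrist_force: [0.4, -1.0, 6.5]
opening: 0.0342
grasp_force: 40.4
```

>>> arm_command --pt "0 0 -0.05 0" --pt "0 0 -0.2 0" --pt "0 0 -0.4 0" --pt "0 0 -0.7 0" --pt "0 0 -0.7 0"

```text
time_s: 12.37
position: [0.5695, 0.2595, 0.1218]
ee_rot: [0.003, 0.674, 0.739, 0.006]
wrist_force: [1.0, -0.2, 0.3]
opening: 0.034
grasp_force: 40.1
```

Run:
```python
from h import *
goto(.5295,-.0972,.115,95)
g=grab_frame("side");grab_frame("top");goto(.5295,-.0972,.115,95)
save(g,"side2")
for n in("charcoal_block",): print(n,*[(np.round(r["position"],3),round(r["score"],2)) for r in look_for("side",n)[:2]])
```

```text
t 12.37 pos [0.5695 0.2595 0.1218] phi 95.25 cmd [-2.343e+00 -4.830e-01  4.500e-02  1.000e-03] open 0.034 F [ 1.  -0.2  0.3] 40.1
t 12.47 pos [0.5669 0.2583 0.1168] phi 95.25 cmd [-2.337e+00 -4.650e-01  1.200e-02  1.000e-03] open 0.0346 F [ 0.1  0.3 -2.2] 40.1
charcoal_block (array([0.573, 0.284, 0.132]), 0.96)
```

>>> arm_command --pt "-0.25 -0.05 0 0" --pt "-0.5 -0.1 0 0" --pt "-0.75 -0.15 0 0" --pt "-1 -0.2 0 0" --pt "-1 -0.2 0 0"

```text
time_s: 12.93
position: [0.5464, 0.0997, 0.1116]
ee_rot: [-0.001, 0.676, 0.737, -0.004]
wrist_force: [-0.4, -0.2, -0.3]
opening: 0.0346
grasp_force: 40.1
```

>>> arm_command --pt "-0.25 -0.05 0 0" --pt "-0.5 -0.1 0 0" --pt "-0.75 -0.15 0 0" --pt "-1 -0.2 0 0" --pt "-1 -0.2 0 0"

```text
time_s: 13.35
position: [0.5313, -0.0516, 0.1121]
ee_rot: [-0.001, 0.676, 0.737, -0.002]
wrist_force: [0.4, -0.1, -0.5]
opening: 0.0347
grasp_force: 40.1
```

>>> arm_command --pt "-0.2 -0.04 0 0" --pt "-0.335 -0.065 0 0" --pt "-0.335 -0.065 0.1 0" --pt "-0.335 -0.065 0.2 0" --pt "-0.335 -0.065 0.3 0"

```text
time_s: 13.77
position: [0.5272, -0.0971, 0.0669]
ee_rot: [-0.001, 0.674, 0.738, -0.001]
wrist_force: [0.3, -0.2, -1.3]
opening: 0.0348
grasp_force: 40.1
```

Run:
```python
from h import *
for i in range(3):
  f=grab_frame("side");goto(.5295,-.0972,.032,95)
save(f,"side3")
print(*[(np.round(r["position"],3),round(r["score"],2)) for r in look_for("side","charcoal_block")[:2]])
```

```text
t 13.82 pos [ 0.5251 -0.0965  0.064 ] phi 95.21 cmd [-0.007  0.029  0.213  0.001] open 0.0339 F [-0.5  0.7 -2.5] 40.1
t 13.87 pos [ 0.5253 -0.0964  0.0653] phi 95.24 cmd [-0.008  0.027  0.222  0.001] open 0.0348 F [-1.2  0.  -0.5] 40.1
t 13.92 pos [ 0.5265 -0.0966  0.0668] phi 95.25 cmd [-0.006  0.019  0.232  0.001] open 0.0343 F [-1.3 -0.2 -0.8] 40.1
(array([ 0.529, -0.07 ,  0.075]), 0.8)
```

>>> arm_command --pt "0 0.015 0.05 0" --pt "0 0.015 0.1 0" --pt "0 0.015 0.15 0" --pt "0 0.015 0.19 0" --pt "0 0.015 0.19 0"

```text
time_s: 14.38
position: [0.5293, -0.097, 0.0387]
ee_rot: [-0.001, 0.674, 0.739, -0.001]
wrist_force: [-0.9, -0.5, -1.2]
opening: 0.0344
grasp_force: 40.1
```

>>> arm_command --pt "0 0 0.02 0" --pt "0 0 0.035 0" --pt "0 0 0.045 0" --pt "0 0 0.045 0"

```text
time_s: 14.72
position: [0.5303, -0.0973, 0.0333]
ee_rot: [-0.0, 0.674, 0.739, -0.0]
wrist_force: [-0.3, -0.1, -1.7]
opening: 0.0346
grasp_force: 40.1
```

>>> arm_command --pt "0 0 0.01 0" --pt "0 0 0.015 0" --pt "0 0 0.015 0"

```text
time_s: 14.97
position: [0.5306, -0.0974, 0.0319]
ee_rot: [0.0, 0.674, 0.739, 0.0]
wrist_force: [-1.3, 0.8, 3.6]
opening: 0.0342
grasp_force: 40.6
```

>>> arm_command --pt "0 0 0 0" --pt "0 0 0 0" --pt "0 0 0 0" --pt "0 0 0 0" --pt "0 0 0 0" --grip 0.25

```text
time_s: 15.38
position: [0.5303, -0.0973, 0.0311]
ee_rot: [0.0, 0.674, 0.739, -0.0]
wrist_force: [0.7, 0.1, -0.7]
opening: 0.0535
grasp_force: 0.0
```

>>> arm_command --pt "0 0 -0.1 0" --pt "0 0 -0.3 0" --pt "0 0 -0.55 0" --pt "0 0 -0.7 0" --pt "0 0 -0.7 0"

```text
time_s: 15.8
position: [0.5337, -0.0979, 0.1415]
ee_rot: [0.005, 0.674, 0.739, 0.003]
wrist_force: [0.9, -0.1, 0.0]
opening: 0.0531
grasp_force: 0.0
```

>>> arm_command --pt "0.25 0 0 0" --pt "0.5 0.1 0 0" --pt "0.75 0.15 0 0" --pt "1 0.2 0 0" --pt "1 0.2 0 0"

```text
time_s: 16.22
position: [0.5467, 0.0605, 0.1354]
ee_rot: [-0.001, 0.672, 0.74, 0.001]
wrist_force: [-0.0, -0.4, -0.8]
opening: 0.0534
grasp_force: 0.0
```

>>> arm_command --pt "0.25 0 0 0" --pt "0.5 0.1 0 0" --pt "0.75 0.15 0 0" --pt "1 0.25 0 0" --pt "1 0.25 0 0"

```text
time_s: 16.63
position: [0.5716, 0.2136, 0.1352]
ee_rot: [-0.0, 0.672, 0.74, 0.002]
wrist_force: [0.8, 0.3, 0.2]
opening: 0.0536
grasp_force: 0.0
```

Run:
```python
from h import *
for c in("top","side"):
  f=grab_frame(c); save(f,c+"4")
  for n in("charcoal_block","dapping_cube","loupe"): print(c,n,*[(np.round(r["position"],3),round(r["score"],2)) for r in look_for(c,n)[:2]])
goto(.586,.3525,.07,95)
```

```text
top charcoal_block (array([ 0.536, -0.095,  0.044]), 0.73)
top dapping_cube (array([ 0.533, -0.184,  0.058]), 0.62)
top loupe (array([0.588, 0.35 , 0.024]), 0.56)
side charcoal_block
side dapping_cube (array([0.584, 0.353, 0.028]), 0.72)
side loupe (array([0.585, 0.355, 0.03 ]), 0.62)
t 17.03 pos [0.57   0.2063 0.1362] phi 95.14 cmd [0.961 0.194 0.442 0.001] open 0.0537 F [ 0.1 -0.9  0. ] 0.0
```

>>> arm_command --pt "0.25 0.05 0.1 0" --pt "0.5 0.1 0.2 0" --pt "0.75 0.15 0.3 0" --pt "0.96 0.19 0.44 0" --pt "0.96 0.19 0.44 0"

```text
time_s: 17.45
position: [0.5838, 0.3574, 0.0658]
ee_rot: [-0.002, 0.673, 0.74, -0.002]
wrist_force: [-0.2, 0.0, -0.5]
opening: 0.0538
grasp_force: 0.0
```

Run:
```python
from h import *
for i in range(4):
  f=grab_frame("top" if i else "side")
  if i==0: save(f,"side5")
  goto(.5855,.352,.011,95)
```

```text
t 17.5 pos [0.584  0.3548 0.0673] phi 95.39 cmd [-0.02   0.008  0.375  0.002] open 0.0533 F [ 0.1 -0.8 -0.1] 0.0
t 17.55 pos [0.5847 0.3534 0.0688] phi 95.31 cmd [-0.01   0.004  0.385  0.002] open 0.053 F [ 0.4 -1.6 -0.4] 0.0
t 17.6 pos [0.5853 0.3527 0.07  ] phi 95.24 cmd [-0.005  0.001  0.393  0.001] open 0.0534 F [-0.6  0.2 -0.2] 0.0
t 17.65 pos [0.5857 0.3523 0.0708] phi 95.18 cmd [-0.002 -0.002  0.399  0.001] open 0.0533 F [ 0.3 -0.6  0.4] 0.0
```

>>> arm_command --pt "0 0 0.1 0" --pt "0 0 0.2 0" --pt "0 0 0.3 0" --pt "0 0 0.4 0" --pt "0 0 0.4 0"

```text
time_s: 18.07
position: [0.5844, 0.3509, 0.0087]
ee_rot: [-0.0, 0.675, 0.738, -0.002]
wrist_force: [-0.3, -0.1, -0.4]
opening: 0.0535
grasp_force: 0.0
```

>>> arm_command --pt "0 0 0 0" --pt "0 0 0 0" --pt "0 0 0 0" --pt "0 0 0 0" --pt "0 0 0 0" --grip -1 --grip_force 35

```text
time_s: 18.48
position: [0.5865, 0.3537, 0.012]
ee_rot: [0.001, 0.674, 0.739, 0.001]
wrist_force: [0.4, -2.6, 6.4]
opening: 0.0317
grasp_force: 35.2
```

>>> arm_command --pt "0 0 -0.05 0" --pt "0 0 -0.2 0" --pt "0 0 -0.4 0" --pt "0 0 -0.7 0" --pt "0 0 -0.7 0"

```text
time_s: 18.9
position: [0.5889, 0.3561, 0.1237]
ee_rot: [0.002, 0.674, 0.739, 0.007]
wrist_force: [1.5, -0.3, 0.9]
opening: 0.0319
grasp_force: 34.8
```

Run:
```python
from h import *
f=grab_frame("side");save(f,"side6");grab_frame("top");grab_frame("top");goto(.4454,-.1963,.115,95)
print(*[(np.round(r["position"],3),round(r["score"],2)) for r in look_for("side","loupe")[:2]])
```

```text
t 19.05 pos [0.5852 0.3538 0.1159] phi 95.25 cmd [-3.567e+00 -1.264e+00  6.000e-03  1.000e-03] open 0.0322 F [-0.1 -0.5 -1. ] 34.8
(array([0.587, 0.365, 0.134]), 0.57)
```

>>> arm_command --pt "-0.22 -0.08 0 0" --pt "-0.44 -0.16 0 0" --pt "-0.66 -0.24 0 0" --pt "-0.89 -0.316 0 0" --pt "-0.89 -0.316 0 0"

```text
time_s: 19.52
position: [0.5465, 0.2104, 0.1128]
ee_rot: [-0.001, 0.675, 0.738, -0.005]
wrist_force: [-0.8, 0.0, -0.4]
opening: 0.0322
grasp_force: 34.9
```

>>> arm_command --pt "-0.22 -0.08 0 0" --pt "-0.44 -0.16 0 0" --pt "-0.66 -0.24 0 0" --pt "-0.89 -0.316 0 0" --pt "-0.89 -0.316 0 0"

```text
time_s: 19.93
position: [0.512, 0.0744, 0.1133]
ee_rot: [-0.001, 0.675, 0.737, -0.003]
wrist_force: [0.0, -0.6, -0.3]
opening: 0.0324
grasp_force: 34.9
```

>>> arm_command --pt "-0.22 -0.08 0 0" --pt "-0.44 -0.16 0 0" --pt "-0.66 -0.24 0 0" --pt "-0.89 -0.316 0 0" --pt "-0.89 -0.316 0 0"

```text
time_s: 20.35
position: [0.4782, -0.0621, 0.1138]
ee_rot: [-0.001, 0.676, 0.737, -0.002]
wrist_force: [-0.1, 0.1, -0.3]
opening: 0.0324
grasp_force: 34.9
```

>>> arm_command --pt "-0.22 -0.08 0 0" --pt "-0.44 -0.16 0 0" --pt "-0.66 -0.24 0 0" --pt "-0.89 -0.316 0 0" --pt "-0.89 -0.316 0.1 0"

```text
time_s: 20.77
position: [0.4465, -0.2003, 0.1012]
ee_rot: [0.003, 0.676, 0.737, -0.0]
wrist_force: [0.7, -0.5, 0.4]
opening: 0.0322
grasp_force: 34.9
```

Run:
```python
from h import *
for i in range(4):
  f=grab_frame("side")
  if i>1: goto(.4454,-.1963,.06,95)
save(f,"side7")
```

```text
t 20.92 pos [ 0.4443 -0.1945  0.0985] phi 95.19 cmd [-0.013  0.006  0.257  0.001] open 0.0316 F [-0.4 -0.8 -0.6] 34.9
t 20.97 pos [ 0.445  -0.1943  0.0993] phi 95.26 cmd [-0.014  0.001  0.262  0.001] open 0.0321 F [ 0.5  0.6 -0.2] 34.9
```

>>> arm_command --pt "-0.012 0.002 0.1 0" --pt "-0.012 0.002 0.2 0" --pt "-0.012 0.002 0.33 0" --pt "-0.012 0.002 0.33 0" --pt "-0.012 0.002 0.33 0"

```text
time_s: 21.38
position: [0.4458, -0.1958, 0.0504]
ee_rot: [-0.001, 0.673, 0.739, -0.0]
wrist_force: [0.6, 0.9, -0.1]
opening: 0.0321
grasp_force: 34.9
```

>>> arm_command --pt "0 0 0.03 0" --pt "0 0 0.06 0" --pt "0 0 0.09 0" --pt "0 0 0.09 0"

```text
time_s: 21.72
position: [0.4456, -0.197, 0.0369]
ee_rot: [-0.0, 0.674, 0.739, -0.0]
wrist_force: [0.3, -0.6, -1.5]
opening: 0.032
grasp_force: 34.9
```

>>> arm_command --pt "0 0 0.01 0" --pt "0 0 0.02 0" --pt "0 0 0.02 0"

```text
time_s: 21.97
position: [0.4458, -0.1973, 0.0341]
ee_rot: [-0.0, 0.674, 0.739, -0.0]
wrist_force: [0.7, -0.2, -0.5]
opening: 0.0326
grasp_force: 34.9
```

>>> arm_command --pt "0 0 0.01 0" --pt "0 0 0.015 0" --pt "0 0 0.015 0"

```text
time_s: 22.22
position: [0.446, -0.1974, 0.033]
ee_rot: [0.0, 0.674, 0.739, 0.0]
wrist_force: [-1.8, 0.3, 7.6]
opening: 0.0322
grasp_force: 35.8
```

>>> arm_command --pt "0 0 0 0" --pt "0 0 0 0" --pt "0 0 0 0" --pt "0 0 0 0" --pt "0 0 0 0" --grip 0.2

```text
time_s: 22.63
position: [0.4458, -0.1972, 0.0318]
ee_rot: [-0.0, 0.674, 0.739, -0.0]
wrist_force: [-0.3, -0.4, -0.1]
opening: 0.0516
grasp_force: 0.0
```

>>> arm_command --pt "0 0 -0.1 0" --pt "0 0 -0.3 0" --pt "0 0 -0.55 0" --pt "0 0 -0.7 0" --pt "0 0 -0.7 0"

```text
time_s: 23.05
position: [0.4489, -0.1986, 0.1418]
ee_rot: [0.005, 0.674, 0.739, 0.002]
wrist_force: [0.1, 0.5, -1.0]
opening: 0.0518
grasp_force: 0.0
```

>>> arm_command --pt "0.25 0.05 0 0" --pt "0.5 0.1 0 0" --pt "0.75 0.15 0 0" --pt "1 0.25 0 0" --pt "1 0.25 0 0" --grip 0.85

```text
time_s: 23.47
position: [0.4703, -0.039, 0.1363]
ee_rot: [-0.001, 0.672, 0.741, 0.001]
wrist_force: [0.3, 0.1, -0.6]
opening: 0.0791
grasp_force: 0.0
```

Run:
```python
from h import *
for c in("top","side"):
  f=grab_frame(c); save(f,c+"8")
  for n in("loupe","burr_stand"): print(c,n,*[(np.round(r["position"],3),round(r["score"],2)) for r in look_for(c,n)[:3]])
goto(.4972,.144,.1,95)
```

```text
top loupe (array([ 0.418, -0.168,  0.036]), 0.57)
top burr_stand (array([0.499, 0.141, 0.024]), 0.87) (array([0.619, 0.065, 0.024]), 0.81) (array([0.681, 0.252, 0.026]), 0.8)
side loupe (array([0.436, 0.077, 0.016]), 0.54)
side burr_stand (array([0.496, 0.162, 0.025]), 0.82) (array([0.622, 0.081, 0.024]), 0.71) (array([0.686, 0.268, 0.025]), 0.61)
t 23.77 pos [ 0.469  -0.0455  0.1366] phi 95.14 cmd [1.242e+00 3.000e-01 2.440e-01 1.000e-03] open 0.0789 F [ 0.3  0.7 -0.9] 0.0
```

>>> arm_command --pt "0.2 0.05 0 0" --pt "0.4 0.1 0 0" --pt "0.62 0.15 0 0" --pt "0.62 0.15 0 0"

```text
time_s: 24.1
position: [0.4843, 0.053, 0.137]
ee_rot: [-0.0, 0.674, 0.739, 0.001]
wrist_force: [-0.0, -1.1, -0.1]
opening: 0.0791
grasp_force: 0.0
```

>>> arm_command --pt "0.2 0.05 0 0" --pt "0.4 0.1 0.1 0" --pt "0.62 0.15 0.2 0" --pt "0.62 0.15 0.24 0" --pt "0.62 0.15 0.24 0"

```text
time_s: 24.52
position: [0.4964, 0.1443, 0.0992]
ee_rot: [-0.001, 0.674, 0.739, -0.002]
wrist_force: [-1.0, -0.7, -0.0]
opening: 0.0788
grasp_force: 0.0
```

Run:
```python
from h import *
for i in range(4):
  f=grab_frame("side")
  if i>1: goto(.4972,.1435,.009,95)
g=grab_frame("top")
goto(.4972,.1435,.009,95)
save(f,"side9");save(g,"top9")
a=cv2.resize(f["image"][160:300,230:400],None,fx=3,fy=3);b=cv2.resize(g["image"][190:300,310:410],None,fx=2.8,fy=2.8)
o=np.zeros((420,800,3),np.uint8);o[:,:510]=a;o[:b.shape[0],515:515+b.shape[1]]=b
cv2.imwrite("pics/m9.png",o[:,:,::-1])
```

```text
t 24.67 pos [0.4975 0.1433 0.1013] phi 95.14 cmd [ 0.002 -0.002  0.615  0.001] open 0.0788 F [-0.3 -0.4  0.6] 0.0
t 24.72 pos [0.4976 0.1434 0.1015] phi 95.13 cmd [ 0.001 -0.003  0.617  0.001] open 0.0792 F [-1.2  0.4  0.4] 0.0
t 24.77 pos [0.4977 0.1435 0.1017] phi 95.12 cmd [ 0.    -0.003  0.618  0.001] open 0.079 F [0.6 0.1 0.2] 0.0
```

View pics/m9.png

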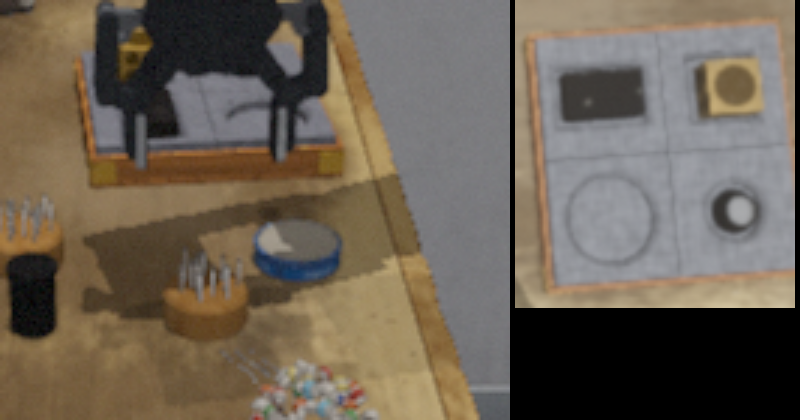

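The right half shows the charcoal, cube and loupe all seated in their cutouts at (602,95), (733,87) and (735,211). On the left, the open fingers (145 and 278) are centred over the nearest burr stand at (206,300). I'll descend and grip it.

>>> arm_command --pt "0 0 0.12 0" --pt "0 0 0.25 0" --pt "0 0 0.4 0" --pt "0 0 0.5 0" --pt "0 0 0.5 0"

```text
time_s: 25.18
position: [0.4954, 0.1434, 0.0239]
ee_rot: [-0.001, 0.675, 0.738, -0.002]
wrist_force: [0.2, -0.5, -0.2]
opening: 0.0793
grasp_force: 0.0
```

>>> arm_command --pt "0 0 0.06 0" --pt "0 0 0.1 0" --pt "0 0 0.115 0" --pt "0 0 0.115 0" --pt "0 0 0.115 0"

```text
time_s: 25.6
position: [0.4977, 0.145, 0.0092]
ee_rot: [0.0, 0.674, 0.739, 0.0]
wrist_force: [0.4, -1.1, 0.6]
opening: 0.0791
grasp_force: 0.0
```

>>> arm_command --pt "0 0 0 0" --pt "0 0 0 0" --pt "0 0 0 0" --pt "0 0 0 0" --pt "0 0 0 0" --grip -1 --grip_force 45

```text
time_s: 26.02
position: [0.4977, 0.1451, 0.0097]
ee_rot: [0.0, 0.674, 0.739, 0.0]
wrist_force: [-1.3, -0.7, 5.3]
opening: 0.0536
grasp_force: 46.0
```

>>> arm_command --pt "0 0 -0.05 0" --pt "0 0 -0.2 0" --pt "0 0 -0.4 0" --pt "0 0 -0.7 0" --pt "0 0 -0.7 0"

```text
time_s: 26.43
position: [0.5014, 0.1461, 0.1205]
ee_rot: [0.004, 0.674, 0.739, 0.005]
wrist_force: [0.3, 1.0, -0.9]
opening: 0.0533
grasp_force: 48.1
```

Run:
```python
from h import *
f=grab_frame("side");save(f,"side10");grab_frame("top");grab_frame("top");goto(.4375,-.1047,.115,95)
print(*[(np.round(r["position"],3),round(r["score"],2)) for r in look_for("side","burr_stand")[:3]])
```

```text
t 26.58 pos [0.4971 0.1449 0.1141] phi 95.25 cmd [-1.621e+00 -5.480e-01 -6.000e-03  1.000e-03] open 0.0537 F [-0.2 -0.5 -2. ] 48.1
(array([0.688, 0.27 , 0.026]), 0.9) (array([0.504, 0.162, 0.134]), 0.8) (array([0.621, 0.08 , 0.025]), 0.59)
```

>>> arm_command --pt "-0.2 -0.07 0 0" --pt "-0.4 -0.14 0 0" --pt "-0.6 -0.2 0 0" --pt "-0.81 -0.274 0 0" --pt "-0.81 -0.274 0 0"

```text
time_s: 27.05
position: [0.4639, 0.0161, 0.1116]
ee_rot: [-0.002, 0.675, 0.738, -0.003]
wrist_force: [-0.3, 0.5, -1.7]
opening: 0.0533
grasp_force: 48.0
```

>>> arm_command --pt "-0.2 -0.07 0 0" --pt "-0.4 -0.14 0 0" --pt "-0.6 -0.2 0 0" --pt "-0.81 -0.274 0 0" --pt "-0.81 -0.274 0.1 0"

```text
time_s: 27.47
position: [0.4376, -0.1086, 0.0991]
ee_rot: [0.002, 0.675, 0.737, -0.0]
wrist_force: [1.6, 0.3, -1.2]
opening: 0.0531
grasp_force: 48.1
```

Run:
```python
from h import *
for i in range(4):
  f=grab_frame("side")
  if i>1: goto(.4375,-.1047,.05,95)
```

```text
t 27.62 pos [ 0.4359 -0.1041  0.0969] phi 95.17 cmd [-0.005  0.01   0.313  0.001] open 0.0535 F [-1.1  0.3 -1.5] 48.0
t 27.67 pos [ 0.4368 -0.1038  0.0976] phi 95.24 cmd [-0.006  0.004  0.318  0.001] open 0.0532 F [-0.6  0.4 -1.1] 48.0
```

>>> arm_command --pt "0 0.003 0.1 0" --pt "0 0.003 0.2 0" --pt "0 0.003 0.32 0" --pt "0 0.003 0.32 0" --pt "0 0.003 0.32 0"

```text
time_s: 28.08
position: [0.4378, -0.1034, 0.0504]
ee_rot: [-0.001, 0.673, 0.739, -0.0]
wrist_force: [0.4, 0.1, -1.4]
opening: 0.0534
grasp_force: 48.0
```

>>> arm_command --pt "0 0 0.03 0" --pt "0 0 0.06 0" --pt "0 0 0.09 0" --pt "0 0 0.09 0"

```text
time_s: 28.42
position: [0.4378, -0.1043, 0.0368]
ee_rot: [-0.0, 0.674, 0.739, -0.0]
wrist_force: [0.5, -0.8, -1.8]
opening: 0.0532
grasp_force: 48.0
```

>>> arm_command --pt "0 0 0.01 0" --pt "0 0 0.02 0" --pt "0 0 0.02 0"

```text
time_s: 28.67
position: [0.438, -0.1046, 0.0341]
ee_rot: [-0.0, 0.674, 0.739, -0.0]
wrist_force: [-0.7, 0.2, -1.5]
opening: 0.0533
grasp_force: 48.0
```

>>> arm_command --pt "0 0 0.01 0" --pt "0 0 0.02 0" --pt "0 0 0.02 0"

```text
time_s: 28.92
position: [0.4379, -0.1045, 0.031]
ee_rot: [-0.0, 0.674, 0.739, -0.0]
wrist_force: [-1.0, -0.4, -1.0]
opening: 0.0533
grasp_force: 48.0
```

>>> arm_command --pt "0 0 0.005 0" --pt "0 0 0.01 0" --pt "0 0 0.01 0"

```text
time_s: 29.17
position: [0.4381, -0.1046, 0.0307]
ee_rot: [0.0, 0.674, 0.739, 0.0]
wrist_force: [-2.9, 1.5, 10.4]
opening: 0.0534
grasp_force: 49.2
```

>>> arm_command --pt "0 0 0 0" --pt "0 0 0 0" --pt "0 0 0 0" --pt "0 0 0 0" --pt "0 0 0 0" --grip 0.6

```text
time_s: 29.58
position: [0.4381, -0.1046, 0.0296]
ee_rot: [0.0, 0.674, 0.739, -0.0]
wrist_force: [1.1, -0.1, -0.4]
opening: 0.0687
grasp_force: 0.0
```

>>> arm_command --pt "0 0 -0.1 0" --pt "0 0 -0.25 0" --pt "0 0 -0.5 0" --pt "0 0 -0.8 0" --pt "0 0 -0.8 0"

```text
time_s: 30.0
position: [0.4423, -0.1056, 0.1561]
ee_rot: [0.006, 0.674, 0.739, 0.003]
wrist_force: [1.4, -1.0, 0.7]
opening: 0.0681
grasp_force: 0.0
```

>>> arm_command --pt "0.25 0 0 0" --pt "0.5 0 0 0" --pt "0.75 0 0 0" --pt "1 0 0 0" --pt "1 0 0 0"

```text
time_s: 30.42
position: [0.4235, 0.0497, 0.1496]
ee_rot: [-0.001, 0.672, 0.741, 0.001]
wrist_force: [0.1, -0.7, 0.8]
opening: 0.068
grasp_force: 0.0
```

Run:
```python
from h import *
f=grab_frame("side");g=grab_frame("top")
goto(.4972,.1435,.009,95)
for c in("side","top"): print(c,*[(np.round(r["position"],3),round(r["score"],2)) for r in look_for(c,"burr_stand")[:3]])
a=cv2.resize(f["image"][160:300,230:360],None,fx=3,fy=3);b=cv2.resize(g["image"][190:300,310:410],None,fx=3.8,fy=3.8)
o=np.zeros((420,790,3),np.uint8);o[:,:390]=a;o[:b.shape[0],400:400+b.shape[1]]=b
cv2.imwrite("pics/m10.png",o[:,:,::-1])
```

```text
t 30.52 pos [0.4242 0.0458 0.1495] phi 95.45 cmd [0.602 0.546 0.937 0.003] open 0.0684 F [ 0.8  0.7 -0.3] 0.0
side (array([0.687, 0.268, 0.025]), 0.9) (array([0.622, 0.079, 0.025]), 0.58) (array([ 0.438, -0.088,  0.047]), 0.56)
top (array([ 0.435, -0.108,  0.047]), 0.89) (array([0.677, 0.252, 0.028]), 0.83) (array([0.619, 0.064, 0.023]), 0.82)
```

View pics/m10.png

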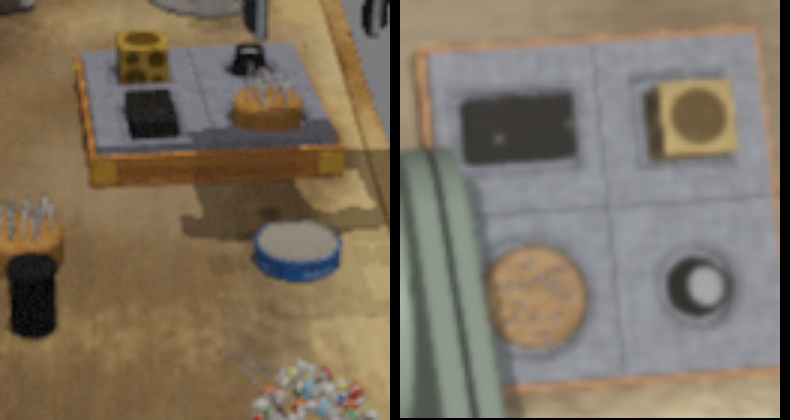

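All four items are upright in their cutouts: cube (695,118), charcoal (518,127), burr stand (537,297), loupe (700,287). The stand's top is at z=0.047 as expected, and the film can and tin have not moved.

```bash
python3 -c "
from station import hand_in
print(hand_in())"
```

```text
the job is handed in; nothing more can be done
None
```

The dapping cube, charcoal block, loupe and nearest burr stand are each seated upright in their matching cutouts, the film canister and blue tin were left where they stood, and the job was handed in at about 31 s with no verdict returned.

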